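# Clamp a lock cylinder with a loose square-drive crank

## Task

Take the loose crank out of its rest and seat it in the well of the clamping fixture: its square end must be felt into the hidden square socket, pressing gently, until the collar sits fully home on the rim. Then turn the crank clockwise (seen from above) until the sprung jaw has clearly gripped the lock cylinder, and stop there without overtightening; leave the crank standing seated and let go. Move the jaw only with the crank, do not touch the jaw, its pad or the lock cylinder, and leave the other things on the desk as they are.

Things in the scene. Friction and masses are not known exactly. Their poses are not given: they have to be found in the camera images.
- crank: Loose steel crank, 0.45 kg, upright in its rest. Origin: on its turning axis at the underside of its round collar (48 mm diameter, 8 mm thick). z up. A flat arm (18 mm wide, top 14 mm above the origin) leads along +x to an upright black handle. Below the collar: a round shank of 30 mm diameter, 30 mm long (chamfered, oiled), then a square end. Above it, on the axis: a hub block for gripping.
- crank_tip (a point): Centre of the crank's lower end, on its axis 46 mm below its origin. The square end is 18 x 18 mm and 16 mm long, its sides parallel to the crank's x and y.
- hub_grip (a point): Centre of the crank's hub block, on the axis 28 mm above the crank's origin, axes as the crank's. The block is 26 mm along x and 18 mm along y, its top 42 mm above the crank's origin. Grip it across the flat sides (18 mm, along y).
- handle_grip (a point): Gripping point of the crank's round black handle, 70 mm from the axis along the crank's +x, 40 mm above its origin. The handle is an upright sleeve of 19 mm diameter, from 18 to 60 mm above the crank's origin, spinning freely on its pin, so that the fingers need not turn with the crank.
- crank_rest: Fixed holder: a dark upright tube, 55 mm outside diameter, 56 mm high, on a round flange of 72 mm. Origin at the centre of its underside. Its plain round bore (34 mm) holds the crank's shank; the crank's collar lies on its rim, 56 mm above the desk. It does not turn the crank.
- fixture: Fixed clamping fixture: dark base plate 100 x 176 x 12 mm, a grey 16-sided tower (54 mm across, 70 mm high) round a vertical well, and on its -y side a moving jaw, the lock cylinder and a fixed jaw (tops about 46 mm above the desk). Origin on the well's axis at the underside; z up. The jaw closes towards -y; the fixed jaw's face is at y = -114 mm.
- well_mouth (a point): Centre of the well's mouth, on the rim 70 mm above the fixture's origin, axes as the fixture's. The well is a vertical bore of 32 mm diameter with a 45 degree chamfer, 5 mm deep, at its mouth. When the crank is seated its origin lies at this point and its collar on the rim; while its square end only stands on top of the hidden socket the collar is about 15.5 mm above the rim.
- socket (a point): On the well's axis, 30.5 mm below the rim: the upper edge of the spindle's hidden square socket (20 mm across flats, 22 mm deep; axes here are the fixture's). Its flats start at an unmeasured angle, up to 43 degrees either way from square to these axes. The crank drops in when the squares agree within about 6 degrees. Turning the spindle takes 0.5 Nm; a push of 5 to 10 N while searching does not turn it.
- jaw: Steel moving jaw, 70 x 12 x 30 mm, between tower and pad. Origin as the fixture's, shifted by its travel along the fixture's -y: 10 mm per radian of crank turned clockwise seen from above. Travel starts at -8 to +8 mm; the lock cylinder is tight between pad and fixed jaw at about 22 mm (1.4 to 3.0 rad of turn), and the stop is at 33 mm. It stays where it is left.
- pad: Black sprung pad on the jaw, 66 x 8 x 28 mm, face 66 mm from the well's axis at jaw travel 0. Its origin is the jaw's, shifted towards the jaw (+y) as it is pressed back: 8 N per mm; 0.1 rad of crank gives 1 mm. Free running takes about 7 N along the handle's path; 40 N of clamping adds about 6 N there. Good: 20 to 50 N; under 10 N is loose, over 68 N (8.5 mm) overtightened.
- lock_cylinder: Brass lock cylinder, 26 x 73 x 17 mm, 0.19 kg, lying loose on the fixture's base plate between the pad and the fixed jaw, its length across the jaws' closing direction. Origin at the centre of its underside; its y is its length.
- oil_bottle: Bystander: small dropper bottle, 33 mm diameter, 102 mm high, origin under its centre.
- spare_cylinder: Bystander: a nickel lock cylinder on the desk, 26 x 73 x 17 mm, origin under its centre.
- chip_brush: Bystander: flat chip brush lying on the desk near its front edge, 36 x 153 x 15 mm, length along its y, origin under its centre.
Things that resemble listed ones, but are neither listed nor needed, are in the scene too. What is shaped like the lock_cylinder but blue or green is not meant.

How it is judged:
On the way, in this order (a step that is already met when the one before it is completed fails the run):
1. the crank stands seated: collar within 4 mm of the rim, on the well's axis within 4 mm, upright (z of crank in the frame of well_mouth below 0.004 m and horizontal distance between crank and well_mouth below 0.004 m and angle between crank's own z axis and vertical below 0.08 rad), for 0.2 s.
2. with the crank seated, the pad presses the lock cylinder with more than 10 N (all of step 1 and contact force between pad and lock_cylinder above 10 N and y of pad in the frame of jaw above 0.001 m and z of lock_cylinder in the frame of fixture below 0.018 m), for 0.3 s.
At the end, for the whole second after the job is handed in: The crank stands released and at rest in the well, collar within 4 mm of the rim and of the well's axis and upright within 0.08 rad; the lock cylinder lies down flat between the jaws, gripped by the sprung pad with more than 10 N (pad pressed back more than 1 mm); the bystanders have not been moved (all of step 2 and linear speed of each of crank, lock_cylinder below 0.02 m/s); the robot touches nothing.
It fails at once if the crank is pushed onto the fixture with more than 40 N before it has entered the socket (collar more than 13 mm above the rim) (z of crank in the frame of well_mouth above 0.013 m and contact force between crank and fixture above 40 N).
It fails at once if the clamp is overtightened: pad pressed back more than 8.5 mm (68 N) (y of pad in the frame of jaw above 0.0085 m).
It fails at once if the robot pushes the jaw, its pad or the lock cylinder itself (more than 2 N) (contact force between any of the fingers, the arm and jaw above 2 N or contact force between any of the fingers, the arm and pad above 2 N or contact force between any of the fingers, the arm and lock_cylinder above 2 N).
It fails at once if a bystander (bottle, spare cylinder, brush) is moved more than 20 mm (distance of any of oil_bottle, spare_cylinder, chip_brush from where it was at the start of the episode above 0.02 m).
It also fails if it takes over 72 s, if anything falls off the work surface, if the arm or the gripper's body presses on something with over 40 N, if the wrist force passes 120 N, or if a joint passes its speed limit or range.

## Robot

A 6-joint arm with a two-finger parallel gripper is mounted at the origin on a cart in front of the work surface, level with it; the furniture and walls round the work are solid. World frame = base frame: x ahead of the robot, y to its left, z up, the work surface at z = 0. Lengths are in m, angles in rad, forces in N, time in s.
With the tool pointing down it reaches from about 0.275 to 0.975 m from the base axis. Payload 8.4 kg.
Tool frame: the origin (TCP) lies at the very end of the fingers, on their centre line; the grasp point (between the pads) lies 19 mm behind it; x points along the fingers, z is the direction in which the jaws open and shut, and the axes are right-handed (so a half turn about x gives the same grasp; the last joint's range is limited). The gripper opens to 92 mm and grips with 3 to 60 N. Pads are 20 mm wide; open, the fingers measure 128 mm over their backs; the gripper's body (75 mm by 189 mm) begins 69 mm behind the grasp point.
Start: joints at [1.242, 0.353, 1.633, -0, 1.155, -0.002], TCP at [0.201, 0.592, 0.215] pointing down, gripper open.
Joint ranges: [-2.63, 2.63], [-0.92, 2.1], [0.06, 2.66], [-1.3, 4.44], [0, 2.69], [-3.02, 3.02]. Speed limits (rad/s): [2.22, 2.22, 2.79, 3.14, 3.14, 3.14].

## Interface

Orientations are given as a rotation vector (axis times angle).
In Python, from cell import env, read_camera, camera_model, look_for, landmark_of gives the robot as it stands.
- The arm moves only by the tool apply_moves, never from a script. Its arguments are lists of equal length, an entry for each row: "linear": the shift along the world's x, y, z in cm, a list of three; "angular": the turn, a rotation vector about the world's x, y, z in degrees, a list of three; "jaw": the gripper's target within -1 to 1 (fully open at 1, half-way at 0, shut at -1). A call has 1 to 20 rows; each row is the pose to reach, as a shift and turn from the pose measured when the call began; what a row does not reach only later rows make up. A row lasts 1/8 s, in which the tool goes at most 62.5 mm and 10.7 degrees, less where a joint would pass 70% of its speed; a pose out of reach is approached as far as the arm can. A call with a gripper value outside its range is refused whole. The fingers move at their own pace and stop on an object; "newtons" is the grip in N (left out, the last holds). Time passes only in rows, so rows that repeat a pose let the fingers close. It gives the time, the measured TCP pose, the force and the opening at its end, in the units of the state.
- env.get_obs(): the state, without advancing time (a new reading comes with each control period).
- read_camera(name): name is "scene" or "side" or "wrist"; returns the picture (420x560x3 uint8, red, green, blue); there is no depth.
- camera_model(name): a dict with "fx", "fy", "cx", "cy" (pixels), "camera_from_world" (4x4, takes a point from world to camera coordinates). Camera axes: x right, y up, looking along -z (the intrinsics and any distortion apply to the point x, -y, -z); pixel columns grow to the right and rows downward; lengths in m; the calibration is good to about 2 mm. A picture is of the moment at which its call begins: read the wrist's pose just before it. camera_model takes no time and is no camera call; for the wrist camera it gives the pose at the moment of the call.
- env.sign_off(): hands the job in, once; it reports no verdict.
Trained networks look in the newest picture that a camera, given by its name, has taken for a name from the list of things; names that differ only in an ending like _2 or _b are one class to them, and where a whole thing is asked for, a point or a joint stands for the part that bears it (a point fixed in the world has none). Each returns a list of dicts, best first, with "confidence" (0 to 1); they miss things now and then, are a little off and sometimes report something else, mostly with a low value. They report only what shows in the picture. A call takes as long as a camera call. They do not tell look-alikes from the thing itself.
- look_for(name, camera): "at" ([row, column] in pixels, amid what is visible of it).
- landmark_of(name, camera): "at" ([row, column] in pixels: a listed point, or the origin of a listed thing).
The state is a dict: "time_s": time; "q": joint angles; "joint_velocities": joint speeds; "tau": joint torques, N m; "ee_pos": TCP position; "eef_rot": TCP orientation; "contact_force": force on the tool from outside, world axes, zero at the start; "ft_torque": the same for the moment, N m; "opening": finger opening in m.
Only numpy, scipy, OpenCV 4.12 (cv2) and the standard library are available. Lean on these libraries where they do the work, as an engineer would, in place of code of your own. Each camera call takes 0.05 s, during which the arm holds its last target. There are 200 camera calls.

## Working session

There is one attempt and no reset: what is moved stays moved. The work goes in short steps, Python scripts to look and compute and a tool call to move; the robot and the scene stay as the last step left them, time stands still between calls to the robot, and variables do not carry over. Pictures are saved under pics/ and viewed, about 8 in all and at most 12, crops included, and the job is handed in when it is done.

Besides the shell and the picture viewer there is one more tool, called after "Call:" by a JSON object that holds its "fn" and its "kwargs", one argument or row to a line. apply_moves: Moves the arm, as the interface text tells. Its arguments: {"type":"object","properties":{"linear":{"type":"array","items":{"type":"array","items":{"type":"number"}}},"angular":{"type":"array","items":{"type":"array","items":{"type":"number"}}},"jaw":{"type":"array","items":{"type":"number"}},"newtons":{"type":"number"}},"required":["linear","angular","jaw"]}

```bash
ls; mkdir -p pics; cat > h.py <<'E'
import numpy as np, cv2
from cell import env, read_camera, camera_model, look_for, landmark_of
from scipy.spatial.transform import Rotation as R
def ray(m,rc):
    M=np.array(m["camera_from_world"]);Rm=M[:3,:3];t=M[:3,3]
    d=np.array([(rc[1]-m["cx"])/m["fx"],-(rc[0]-m["cy"])/m["fy"],-1.])
    return -Rm.T@t, Rm.T@d
def onz(m,rc,z):
    o,d=ray(m,rc); return o+d*(z-o[2])/d[2]
def proj(m,p):
    M=np.array(m["camera_from_world"]);c=M[:3,:3]@np.array(p)+M[:3,3]
    return np.array([m["cy"]-m["fy"]*c[1]/-c[2], m["cx"]+m["fx"]*c[0]/-c[2]])
def tri(a,ra,b,rb):
    o1,d1=ray(a,ra);o2,d2=ray(b,rb);d1/=np.linalg.norm(d1);d2/=np.linalg.norm(d2)
    s=np.linalg.lstsq(np.c_[d1,-d2],o2-o1,rcond=None)[0]
    p=o1+s[0]*d1;q=o2+s[1]*d2
    return (p+q)/2,np.linalg.norm(p-q)
E
python3 - <<'E'
from h import *
o=env.get_obs();print({k:np.round(v,3) for k,v in o.items()})
ims=[]
for c in ["scene","side"]:
    im=read_camera(c);cv2.imwrite(f"pics/{c}0.png",cv2.cvtColor(im,cv2.COLOR_RGB2BGR))
    m=camera_model(c);print(c,{k:np.round(v,3) for k,v in m.items() if k!="camera_from_world"}, np.round(ray(m,[210,280]),2).tolist())
    for n in ["crank","hub_grip","handle_grip","crank_rest","fixture","well_mouth","lock_cylinder","jaw","pad","oil_bottle","spare_cylinder","chip_brush"]:
        print(n,[(np.round(d["at"]).tolist(),round(d["confidence"],2)) for d in landmark_of(n,c)[:3]])
E
```

```text
pics
{'time_s': np.float64(0.0), 'q': array([ 1.242,  0.354,  1.634, -0.   ,  1.155, -0.002]), 'joint_velocities': array([ 0.001, -0.002, -0.002, -0.001,  0.001,  0.001]), 'tau': array([ 1.0000e-03, -5.9383e+01, -3.3422e+01,  7.0000e-02,  2.3000e-02,
       -0.0000e+00]), 'ee_pos': array([0.2  , 0.591, 0.214]), 'eef_rot': array([-0.966,  1.347,  0.965]), 'contact_force': array([-0.04 ,  0.206, -0.534]), 'ft_torque': array([-0.026,  0.004, -0.012]), 'opening': np.float64(0.092)}
scene {'fx': np.float64(531.864), 'fy': np.float64(531.864), 'cx': np.float64(290.095), 'cy': np.float64(201.38)} [[-0.1, -0.79, 0.56], [0.55, 0.69, -0.47]]
crank [([184.0, 244.0], 0.95)]
hub_grip [([175.0, 245.0], 0.95)]
handle_grip [([174.0, 220.0], 0.96)]
crank_rest [([204.0, 246.0], 0.87)]
fixture [([256.0, 330.0], 0.73), ([253.0, 327.0], 0.39)]
well_mouth [([224.0, 332.0], 0.88), ([202.0, 244.0], 0.41)]
lock_cylinder [([226.0, 285.0], 0.92), ([268.0, 368.0], 0.88), ([221.0, 371.0], 0.58)]
jaw [([256.0, 328.0], 0.97)]
pad []
oil_bottle [([183.0, 310.0], 0.8)]
spare_cylinder [([208.0, 333.0], 0.47)]
chip_brush [([246.0, 230.0], 0.65)]
side {'fx': np.float64(383.457), 'fy': np.float64(383.457), 'cx': np.float64(284.067), 'cy': np.float64(210.989)} [[0.48, -0.7, 0.62], [0.05, 0.78, -0.62]]
crank [([187.0, 273.0], 0.97)]
hub_grip [([181.0, 272.0], 0.77)]
handle_grip [([206.0, 272.0], 0.7), ([173.0, 243.0], 0.69), ([182.0, 272.0], 0.62)]
crank_rest []
fixture [([281.0, 284.0], 0.76)]
well_mouth [([257.0, 283.0], 0.76)]
lock_cylinder [([312.0, 300.0], 0.72), ([238.0, 283.0], 0.72), ([266.0, 356.0], 0.67)]
jaw [([281.0, 286.0], 0.59)]
pad [([278.0, 283.0], 0.65)]
oil_bottle [([206.0, 341.0], 0.71), ([175.0, 248.0], 0.29)]
spare_cylinder [([235.0, 342.0], 0.83)]
chip_brush [([242.0, 221.0], 0.84), ([312.0, 298.0], 0.74)]
```

```bash
python3 - <<'E'
import cv2,numpy as np
a=cv2.imread("pics/scene0.png")[130:300,180:420];b=cv2.imread("pics/side0.png")[130:350,180:400]
a=cv2.resize(a,(400,283),interpolation=cv2.INTER_CUBIC)
b=cv2.resize(cv2.imread("pics/side0.png")[140:340,190:390],(600,600),interpolation=cv2.INTER_CUBIC)
cv2.imwrite("pics/b1.png",b)
cv2.imwrite("pics/a1.png",cv2.resize(cv2.imread("pics/scene0.png")[140:300,190:403],(799,600),interpolation=cv2.INTER_CUBIC))
E
python3 - <<'E'
from h import *
s=camera_model("scene");d=camera_model("side")
for n,a,b in [("crank",[184,244],[187,273]),("hub",[175,245],[181,272]),("handle",[174,220],[173,243]),("fix",[256,330],[281,284]),("well",[224,332],[257,283]),("lock",[268,368],[312,300])]:
    print(n,np.round(tri(s,a,d,b),3) if 0 else [np.round(x,4).tolist() for x in tri(s,a,d,b)])
E
```

```text
crank [[0.5127, 0.1062, 0.0484], 0.0003]
hub [[0.51, 0.0972, 0.074], 0.0009]
handle [[0.4399, 0.0902, 0.1014], 0.0068]
fix [[0.521, -0.1714, -0.0005], 0.0049]
well [[0.519, -0.173, 0.0726], 0.0053]
lock [[0.5457, -0.2509, 0.0023], 0.0001]
```

View pics/a1.png

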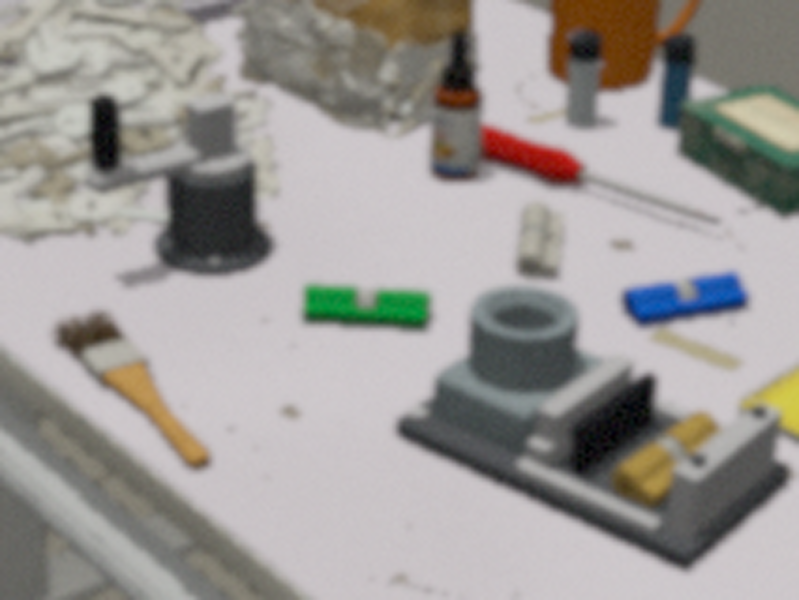

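View pics/b1.png

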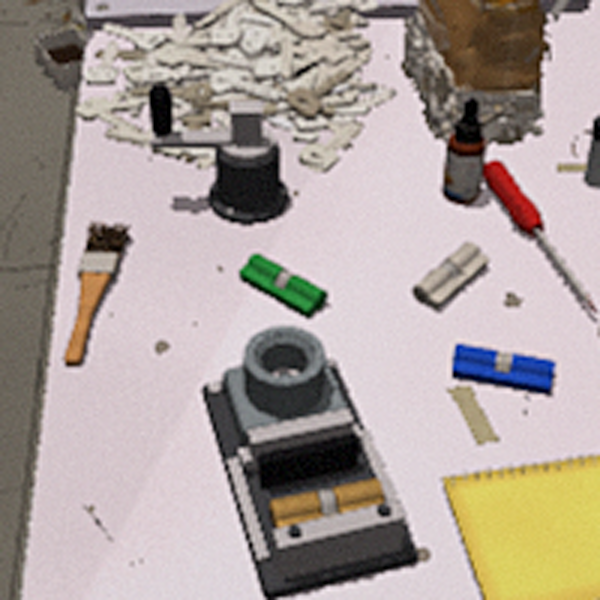

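The pictures show one crank, with its hub at about (175,245) in scene and its handle to the left. There is one fixture, with its well at (224,332), and the brass cylinder lies in the clamp. The green, blue and nickel cylinders are decoys or bystanders. Next I move above the crank to look with the wrist camera.

```bash
python3 - <<'E'
from h import *
o=env.get_obs();print(np.round(R.from_rotvec(o["eef_rot"]).as_matrix(),3))
m=camera_model("wrist");c,d=ray(m,[m["cy"],m["cx"]]);print(c-o["ee_pos"],d,m["fx"])
E
```

```text
[[ 0.    -0.947  0.321]
 [-0.     0.321  0.947]
 [-1.    -0.    -0.   ]]
[-0.07012051  0.0245864   0.170196  ] [ 0.24845048 -0.08467121 -0.96493686] 378.50839286687676
```

Call:
{"fn": "apply_moves", "kwargs": {
  "linear": [
    [5, -9, 2],
    [10, -18, 4],
    [15, -28, 5],
    [20, -38, 5],
    [25, -45, 5],
    [26, -49, 5],
    [26, -49, 5]
  ],
  "angular": [
    [0, 0, 0],
    [0, 0, 0],
    [0, 0, 0],
    [0, 0, 0],
    [0, 0, 0],
    [0, 0, 0],
    [0, 0, 0]
  ],
  "jaw": [1, 1, 1, 1, 1, 1, 1]
}}

```text
time_s: 2.17
ee_pos: [0.4063, 0.2073, 0.26]
eef_rot: [-0.965, 1.345, 0.965]
contact_force: [0.8, 0.3, 0.6]
opening: 0.0916
```

```bash
python3 - <<'E'
from h import *
o=env.get_obs();print(o["ee_pos"],np.round(R.from_rotvec(o["eef_rot"]).as_matrix(),3).tolist(),o["q"],o["contact_force"])
m=camera_model("wrist");im=read_camera("wrist");cv2.imwrite("pics/w1.png",cv2.cvtColor(im,cv2.COLOR_RGB2BGR))
np.save("w1.npy",m,allow_pickle=True)
for n,z in [("crank",.056),("hub_grip",.084),("handle_grip",.096),("crank_rest",0),("fixture",0),("well_mouth",.07),("lock_cylinder",.012)]:
    print(n,[(np.round(d["at"]).tolist(),round(d["confidence"],2),np.round(onz(m,d["at"],z),4).tolist()) for d in landmark_of(n,"wrist")[:3]])
E
```

```text
[0.40628796 0.207331   0.26003134] [[0.001, -0.947, 0.321], [0.0, 0.321, 0.947], [-1.0, -0.001, 0.001]] [ 4.68597360e-01  3.68589536e-02  1.92451386e+00 -3.82763982e-05
  1.17912793e+00 -7.75667130e-01] [0.78471781 0.27576318 0.56786987]
crank [([310.0, 206.0], 0.59, [0.5133, 0.0917, 0.056])]
hub_grip [([323.0, 202.0], 0.94, [0.5123, 0.0929, 0.084])]
handle_grip [([262.0, 176.0], 0.62, [0.4375, 0.0977, 0.096])]
crank_rest [([287.0, 214.0], 0.67, [0.5129, 0.0912, 0.0])]
fixture []
well_mouth []
lock_cylinder []
```

View pics/w1.png

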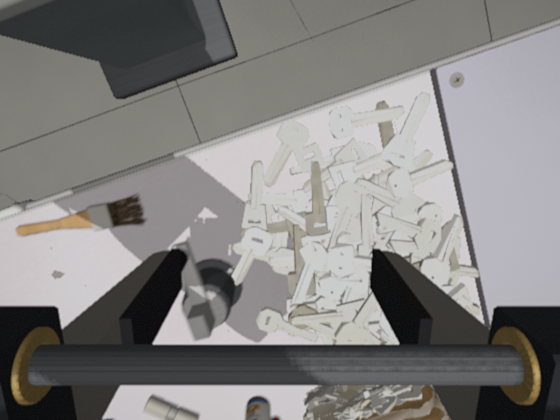

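The crank arm shows from about (185,245) to the hub at (200,305). The triangulated points agree: hub at (0.5125,0.092), handle toward −x with yaw about 176°. I align above the hub and re-check.

Call:
{"fn": "apply_moves", "kwargs": {
  "linear": [
    [4, -4, -2],
    [8, -8, -5],
    [10.6, -11.5, -7],
    [10.6, -11.5, -8],
    [10.6, -11.5, -8],
    [10.6, -11.5, -8]
  ],
  "angular": [
    [0, 0, 8],
    [0, 0, 15],
    [0, 0, 15],
    [0, 0, 15],
    [0, 0, 15],
    [0, 0, 15]
  ],
  "jaw": [1, 1, 1, 1, 1, 1]
}}

```text
time_s: 3.32
ee_pos: [0.5106, 0.0967, 0.1801]
eef_rot: [-1.164, 1.237, 1.164]
contact_force: [0.1, 0.7, 0.8]
opening: 0.0918
```

```bash
python3 - <<'E'
from h import *
o=env.get_obs();print(o["ee_pos"],np.round(R.from_rotvec(o["eef_rot"]).as_matrix(),3).tolist())
m=camera_model("wrist");im=read_camera("wrist");cv2.imwrite("pics/w2.png",cv2.cvtColor(im,cv2.COLOR_RGB2BGR))
for n,z in [("crank",.056),("hub_grip",.084),("handle_grip",.096),("crank_rest",0)]:
    print(n,[(np.round(d["at"]).tolist(),round(d["confidence"],2),np.round(onz(m,d["at"],z),4).tolist()) for d in landmark_of(n,"wrist")[:3]])
E
```

```text
[0.51062372 0.09669668 0.18008834] [[0.0, -0.998, 0.061], [0.0, 0.061, 0.998], [-1.0, -0.0, 0.0]]
crank [([206.0, 270.0], 0.58, [0.5109, 0.0929, 0.056])]
hub_grip [([214.0, 269.0], 0.86, [0.5093, 0.0929, 0.084])]
handle_grip [([116.0, 266.0], 0.6, [0.44, 0.0956, 0.096])]
crank_rest []
```

View pics/w2.png

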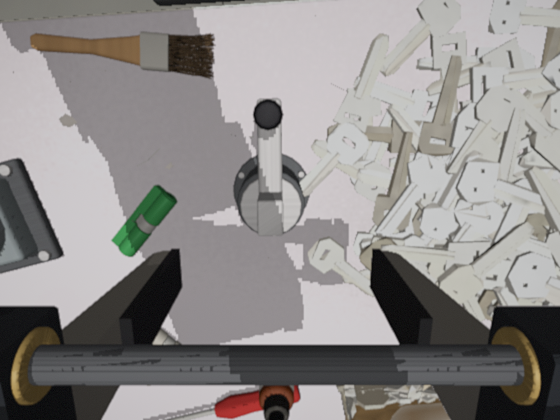

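Call:
{"fn": "apply_moves", "kwargs": {
  "linear": [
    [0, -0.4, -2],
    [0, -0.4, -6],
    [0, -0.4, -9],
    [0, -0.4, -11],
    [0, -0.4, -11],
    [0, -0.4, -11]
  ],
  "angular": [
    [0, 0, 1.5],
    [0, 0, 1.5],
    [0, 0, 1.5],
    [0, 0, 1.5],
    [0, 0, 1.5],
    [0, 0, 1.5]
  ],
  "jaw": [0.5, 0, 0, 0, 0, 0]
}}

```text
time_s: 4.32
ee_pos: [0.5116, 0.092, 0.071]
eef_rot: [-1.183, 1.224, 1.182]
contact_force: [-0.1, 0.4, -0.3]
opening: 0.0455
```

Call:
{"fn": "apply_moves", "kwargs": {
  "linear": [
    [0, 0, 0],
    [0, 0, 0],
    [0, 0, 0],
    [0, 0, 0],
    [0, 0, 0],
    [0, 0, 0]
  ],
  "angular": [
    [0, 0, 0],
    [0, 0, 0],
    [0, 0, 0],
    [0, 0, 0],
    [0, 0, 0],
    [0, 0, 0]
  ],
  "jaw": [-1, -1, -1, -1, -1, -1],
  "newtons": 40
}}

```text
time_s: 5.08
ee_pos: [0.5119, 0.0921, 0.0714]
eef_rot: [-1.183, 1.224, 1.181]
contact_force: [-1.2, 0.8, 6.0]
opening: 0.0174
```

Call:
{"fn": "apply_moves", "kwargs": {
  "linear": [
    [0, 0, 3],
    [0, 0, 7],
    [0, -3, 10],
    [0, -9, 10],
    [-1, -14, 10],
    [-1, -18, 10],
    [-1, -18.5, 10],
    [-1, -18.5, 10]
  ],
  "angular": [
    [0, 0, 0],
    [0, 0, 0],
    [0, 0, 0],
    [0, 0, 0],
    [0, 0, 0],
    [0, 0, 0],
    [0, 0, 0],
    [0, 0, 0]
  ],
  "jaw": [-1, -1, -1, -1, -1, -1, -1, -1]
}}

```text
time_s: 6.08
ee_pos: [0.5015, -0.0927, 0.1709]
eef_rot: [-1.182, 1.225, 1.182]
contact_force: [-0.6, -0.5, -2.9]
opening: 0.0174
```

```bash
python3 - <<'E'
from h import *
o=env.get_obs();print(o["ee_pos"],np.round(R.from_rotvec(o["eef_rot"]).as_matrix(),3).tolist(),o["contact_force"],o["ft_torque"])
m=camera_model("wrist");im=read_camera("wrist");cv2.imwrite("pics/w3.png",cv2.cvtColor(im,cv2.COLOR_RGB2BGR))
g=o["ee_pos"]
for n,z in [("crank",g[2]-.015),("hub_grip",g[2]+.013),("handle_grip",g[2]+.025),("crank_tip",g[2]-.061),("well_mouth",.07),("fixture",0),("lock_cylinder",.012),("jaw",0),("pad",0)]:
    print(n,[(np.round(d["at"]).tolist(),round(d["confidence"],2),np.round(onz(m,d["at"],z),4).tolist()) for d in landmark_of(n,"wrist")[:3]])
E
```

```text
[ 0.50145395 -0.09273916  0.17094056] [[0.001, -0.999, 0.037], [0.001, 0.037, 0.999], [-1.0, -0.001, 0.001]] [-0.63030675 -0.47715262 -2.89658358] [ 0.07111024 -0.03811782 -0.00874833]
crank [([254.0, 275.0], 0.66, [0.5, -0.092, 0.1559])]
hub_grip [([278.0, 276.0], 0.96, [0.5005, -0.0915, 0.1839])]
handle_grip [([114.0, 278.0], 0.78, [0.4288, -0.0885, 0.1959])]
crank_tip []
well_mouth [([243.0, 182.0], 0.92, [0.5221, -0.1635, 0.07])]
fixture [([220.0, 199.0], 0.69, [0.5244, -0.1642, 0.0])]
lock_cylinder [([244.0, 104.0], 0.88, [0.5414, -0.251, 0.012]), ([221.0, 345.0], 0.78, [0.5273, -0.03, 0.012])]
jaw []
pad []
```

View pics/w3.png

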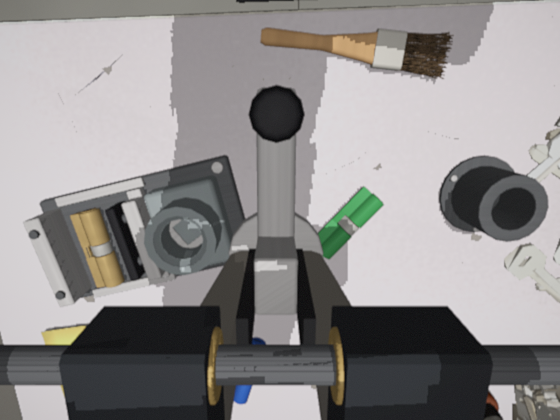

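The crank hangs straight in the gripper. The well shows at about (row 238, col 183), with something square visible in the bore. I enlarge that part.

```bash
python3 - <<'E'
import cv2
im=cv2.imread("pics/w3.png")[180:290,20:240]
cv2.imwrite("pics/w3c.png",cv2.resize(im,(800,400),interpolation=cv2.INTER_CUBIC))
E
```

```text
(no output)
```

View pics/w3c.png

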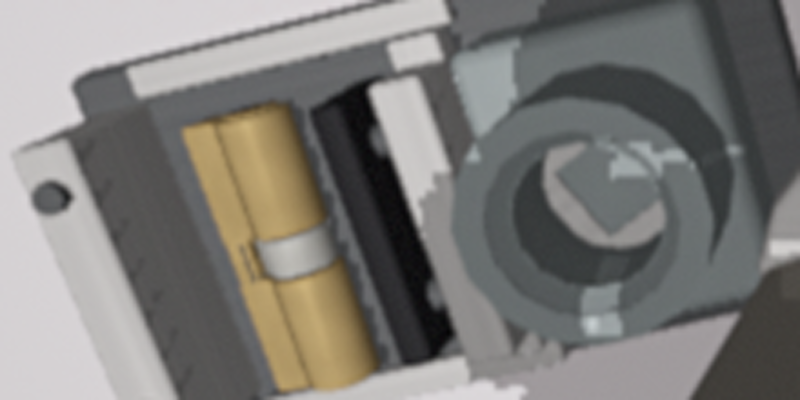

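```bash
python3 - <<'E'
from h import *
m=camera_model("wrist")
f=lambda u,v,z:onz(m,[180+(v+.5)/3.636-.5,20+(u+.5)/3.636-.5],z)
print("rim",f(580,220,.07),f(452,215,.07),f(708,215,.07),f(580,97,.07),f(580,342,.07))
L,B,T,Rr=[f(*p,.0395) for p in [(560,180),(612,232),(597,140),(662,195)]]
for a,b in [(L,B),(T,L),(B,Rr)]: print(np.degrees(np.arctan2(*(b-a)[1::-1])),np.linalg.norm(b-a))
print("sock",L,B)
# fixture jaw edge direction
a,b=f(150,110,.02),f(275,385,.02);print("cyl",np.degrees(np.arctan2(*(b-a)[1::-1])))
s=camera_model("side");print(proj(s,[.522,-.165,.07]),proj(camera_model("scene"),[.522,-.165,.07]))
for c in["scene","side"]:
    read_camera(c)
    for n in ["well_mouth","crank_tip","hub_grip"]: print(c,n,[d for d in landmark_of(n,c)[:2]])
E
```

```text
rim [ 0.52087021 -0.16548986  0.07      ] [ 0.51882111 -0.19202905  0.07      ] [ 0.52072135 -0.13872127  0.07      ] [ 0.4944671  -0.16277083  0.07      ] [ 0.54839699 -0.1683246   0.07      ]
39.365790133764 0.01692451654064326
-45.63974859239142 0.013235283983755584
124.79421588070984 0.015111707777809263
sock [ 0.52148359 -0.1776532   0.0395    ] [ 0.53456815 -0.1669185   0.0395    ]
cyl 14.098003713820404
[256.25706381 284.4939967 ] [221.8886324  329.39943084]
scene well_mouth [{'at': [223.2, 331.2], 'confidence': 0.64}]
scene crank_tip [{'at': [192.5, 294.8], 'confidence': 0.89}, {'at': [157.5, 295.5], 'confidence': 0.36}]
scene hub_grip [{'at': [156.2, 296.2], 'confidence': 0.63}]
side well_mouth [{'at': [258.8, 284.8], 'confidence': 0.74}, {'at': [240.3, 221.0], 'confidence': 0.28}]
side crank_tip [{'at': [216.7, 270.3], 'confidence': 0.74}]
side hub_grip [{'at': [190.6, 268.2], 'confidence': 0.87}]
```

The rim diameters come out at 53.3 and 54 mm, against 54 mm nominal. The well axis is at about (0.521,−0.166) and the socket flats lie at about 40°, so the crank needs about +42°.

Call:
{"fn": "apply_moves", "kwargs": {
  "linear": [
    [1, -3, 0],
    [2, -6, 0],
    [2, -7.4, 0],
    [2, -7.4, 0],
    [2, -7.4, -1.5],
    [2, -7.4, -3],
    [2, -7.4, -3.6],
    [2, -7.4, -3.6]
  ],
  "angular": [
    [0, 0, 10],
    [0, 0, 20],
    [0, 0, 30],
    [0, 0, 40],
    [0, 0, 42],
    [0, 0, 42],
    [0, 0, 42],
    [0, 0, 42]
  ],
  "jaw": [-1, -1, -1, -1, -1, -1, -1, -1]
}}

```text
time_s: 7.98
ee_pos: [0.5214, -0.1666, 0.1346]
eef_rot: [-1.699, 0.793, 1.701]
contact_force: [0.1, 0.3, -4.7]
opening: 0.0172
```

```bash
python3 - <<'E'
from h import *
o=env.get_obs();print(o["ee_pos"],np.round(R.from_rotvec(o["eef_rot"]).as_matrix(),3).tolist(),o["contact_force"],o["ft_torque"],o["q"])
P={}
for c in["scene","side"]:
    read_camera(c)
    for n in ["well_mouth","hub_grip","crank"]:
        d=landmark_of(n,c)
        if d: P[n,c]=d[0]["at"];print(c,n,d[0])
s,d=camera_model("scene"),camera_model("side")
for n in ["well_mouth","hub_grip","crank"]:
    if (n,"scene") in P and (n,"side") in P: print(n,tri(s,P[n,"scene"],d,P[n,"side"]))
E
```

```text
[ 0.52141035 -0.1666255   0.13455742] [[-0.0, -0.767, -0.641], [0.003, -0.641, 0.767], [-1.0, -0.002, 0.002]] [ 0.1045233   0.34380473 -4.74702791] [ 0.0903223  -0.02669802 -0.00352933] [-0.3136101   0.3268514   1.87280975  0.00293557  0.94288116 -2.58226361]
scene well_mouth {'at': [221.7, 329.1], 'confidence': 0.57}
scene hub_grip {'at': [183.5, 328.9], 'confidence': 0.93}
scene crank {'at': [200.5, 330.0], 'confidence': 0.8}
side well_mouth {'at': [257.6, 283.0], 'confidence': 0.89}
side hub_grip {'at': [229.1, 285.3], 'confidence': 0.78}
side crank {'at': [240.9, 280.6], 'confidence': 0.63}
well_mouth (array([ 0.5184366 , -0.1689163 ,  0.07220754]), np.float64(0.0025005344365153204))
hub_grip (array([ 0.52278102, -0.16036073,  0.1440964 ]), np.float64(0.009087875765026796))
crank (array([ 0.51388752, -0.171904  ,  0.12006993]), np.float64(0.0015285486307506928))
```

Call:
{"fn": "apply_moves", "kwargs": {
  "linear": [
    [0, 0, -0.6],
    [0, 0, -1.2],
    [0, 0, -1.7],
    [0, 0, -1.9],
    [0, 0, -1.9]
  ],
  "angular": [
    [0, 0, 0],
    [0, 0, 0],
    [0, 0, 0],
    [0, 0, 0],
    [0, 0, 0]
  ],
  "jaw": [-1, -1, -1, -1, -1]
}}

```text
time_s: 9.0
ee_pos: [0.522, -0.167, 0.1165]
eef_rot: [-1.701, 0.792, 1.7]
contact_force: [0.8, 0.0, -4.0]
opening: 0.0181
```

Call:
{"fn": "apply_moves", "kwargs": {
  "linear": [
    [0, 0, -0.2],
    [0, 0, -0.4],
    [0, 0, -0.5],
    [0, 0, -0.5]
  ],
  "angular": [
    [0, 0, 0],
    [0, 0, 0],
    [0, 0, 0],
    [0, 0, 0]
  ],
  "jaw": [-1, -1, -1, -1]
}}

```text
time_s: 9.5
ee_pos: [0.5219, -0.167, 0.1114]
eef_rot: [-1.701, 0.792, 1.7]
contact_force: [-0.2, -0.2, -3.5]
opening: 0.0182
```

Call:
{"fn": "apply_moves", "kwargs": {
  "linear": [
    [0, 0, -0.2],
    [0, 0, -0.4],
    [0, 0, -0.5],
    [0, 0, -0.5]
  ],
  "angular": [
    [0, 0, 0],
    [0, 0, 0],
    [0, 0, 0],
    [0, 0, 0]
  ],
  "jaw": [-1, -1, -1, -1]
}}

```text
time_s: 10.0
ee_pos: [0.5223, -0.1667, 0.1066]
eef_rot: [-1.701, 0.791, 1.7]
contact_force: [1.6, 3.7, -1.3]
opening: 0.018
```

Call:
{"fn": "apply_moves", "kwargs": {
  "linear": [
    [0, 0, -0.2],
    [0, 0, -0.3],
    [0, 0, -0.3]
  ],
  "angular": [
    [0, 0, 0],
    [0, 0, 0],
    [0, 0, 0]
  ],
  "jaw": [-1, -1, -1]
}}

```text
time_s: 10.38
ee_pos: [0.5229, -0.1665, 0.1059]
eef_rot: [-1.702, 0.791, 1.698]
contact_force: [-4.9, 5.4, 23.1]
opening: 0.0175
```

It stopped early with a side force toward (−x,+y), which looks like the bore edge. I ease up and shift that way.

Call:
{"fn": "apply_moves", "kwargs": {
  "linear": [
    [0, 0, 0.2],
    [-0.1, 0.1, 0.2],
    [-0.1, 0.1, 0],
    [-0.1, 0.1, -0.1]
  ],
  "angular": [
    [0, 0, 0],
    [0, 0, 0],
    [0, 0, 0],
    [0, 0, 0]
  ],
  "jaw": [-1, -1, -1, -1]
}}

```text
time_s: 10.88
ee_pos: [0.5223, -0.1654, 0.1051]
eef_rot: [-1.702, 0.79, 1.697]
contact_force: [3.0, 3.0, -3.6]
opening: 0.0174
```

```bash
python3 - <<'E'
from h import *
o=env.get_obs();print(o["ee_pos"],o["contact_force"],o["ft_torque"])
E
```

```text
[ 0.52234712 -0.16544429  0.10508385] [ 3.02520241  3.04052585 -3.60984605] [ 0.63731371 -0.47203757  0.08300691]
```

Call:
{"fn": "apply_moves", "kwargs": {
  "linear": [
    [0, 0.05, -0.15],
    [0, 0.05, -0.3],
    [0, 0.05, -0.3]
  ],
  "angular": [
    [0, 0, 0],
    [0, 0, 0],
    [0, 0, 0]
  ],
  "jaw": [-1, -1, -1]
}}

```text
time_s: 11.25
ee_pos: [0.5223, -0.1649, 0.1017]
eef_rot: [-1.702, 0.791, 1.698]
contact_force: [1.8, 1.0, -4.9]
opening: 0.0176
```

```bash
python3 - <<'E'
from h import *
o=env.get_obs();print(o["ee_pos"],o["contact_force"],o["ft_torque"])
E
```

```text
[ 0.52225407 -0.16491906  0.10167104] [ 1.83157435  0.97651938 -4.91844104] [ 0.34395855 -0.35607482 -0.03095148]
```

Free. Next I go on in small steps to the socket edge, expected near z≈0.101.

Call:
{"fn": "apply_moves", "kwargs": {
  "linear": [
    [0, 0, -0.1],
    [0, 0, -0.2],
    [0, 0, -0.2]
  ],
  "angular": [
    [0, 0, 0],
    [0, 0, 0],
    [0, 0, 0]
  ],
  "jaw": [-1, -1, -1]
}}

```text
time_s: 11.62
ee_pos: [0.5223, -0.1649, 0.0996]
eef_rot: [-1.702, 0.791, 1.698]
contact_force: [1.9, 1.5, -4.3]
opening: 0.0177
```

Call:
{"fn": "apply_moves", "kwargs": {
  "linear": [
    [0, 0, -0.1],
    [0, 0, -0.15],
    [0, 0, -0.15]
  ],
  "angular": [
    [0, 0, 0],
    [0, 0, 0],
    [0, 0, 0]
  ],
  "jaw": [-1, -1, -1]
}}

```text
time_s: 12.0
ee_pos: [0.5224, -0.1649, 0.0981]
eef_rot: [-1.702, 0.79, 1.697]
contact_force: [2.1, 2.0, -5.5]
opening: 0.0176
```

Call:
{"fn": "apply_moves", "kwargs": {
  "linear": [
    [0, 0, -0.1],
    [0, 0, -0.2],
    [0, 0, -0.2]
  ],
  "angular": [
    [0, 0, 0],
    [0, 0, 0],
    [0, 0, 0]
  ],
  "jaw": [-1, -1, -1]
}}

```text
time_s: 12.38
ee_pos: [0.5225, -0.1649, 0.096]
eef_rot: [-1.702, 0.79, 1.697]
contact_force: [2.8, 1.5, -4.1]
opening: 0.0179
```

Call:
{"fn": "apply_moves", "kwargs": {
  "linear": [
    [0, 0, -0.1],
    [0, 0, -0.2],
    [0, 0, -0.2]
  ],
  "angular": [
    [0, 0, 0],
    [0, 0, 0],
    [0, 0, 0]
  ],
  "jaw": [-1, -1, -1]
}}

```text
time_s: 12.75
ee_pos: [0.5225, -0.1648, 0.0939]
eef_rot: [-1.702, 0.79, 1.697]
contact_force: [1.9, 1.3, -4.2]
opening: 0.0177
```

Call:
{"fn": "apply_moves", "kwargs": {
  "linear": [
    [0, 0, -0.1],
    [0, 0, -0.2],
    [0, 0, -0.2]
  ],
  "angular": [
    [0, 0, 0],
    [0, 0, 0],
    [0, 0, 0]
  ],
  "jaw": [-1, -1, -1]
}}

```text
time_s: 13.12
ee_pos: [0.5225, -0.1648, 0.0918]
eef_rot: [-1.702, 0.79, 1.697]
contact_force: [2.4, 1.0, -4.7]
opening: 0.018
```

Call:
{"fn": "apply_moves", "kwargs": {
  "linear": [
    [0, 0, -0.15],
    [0, 0, -0.3],
    [0, 0, -0.4],
    [0, 0, -0.4]
  ],
  "angular": [
    [0, 0, 0],
    [0, 0, 0],
    [0, 0, 0],
    [0, 0, 0]
  ],
  "jaw": [-1, -1, -1, -1]
}}

```text
time_s: 13.62
ee_pos: [0.5225, -0.1648, 0.0877]
eef_rot: [-1.702, 0.79, 1.697]
contact_force: [2.6, 1.4, -4.6]
opening: 0.0175
```

Call:
{"fn": "apply_moves", "kwargs": {
  "linear": [
    [0, 0, -0.1],
    [0, 0, -0.2],
    [0, 0, -0.25],
    [0, 0, -0.25]
  ],
  "angular": [
    [0, 0, 0],
    [0, 0, 0],
    [0, 0, 0],
    [0, 0, 0]
  ],
  "jaw": [-1, -1, -1, -1]
}}

```text
time_s: 14.12
ee_pos: [0.5227, -0.1648, 0.0855]
eef_rot: [-1.702, 0.79, 1.697]
contact_force: [2.6, 2.9, 3.2]
opening: 0.018
```

```bash
python3 - <<'E'
from h import *
o=env.get_obs();print(o["ee_pos"],o["contact_force"],o["ft_torque"])
print(np.round(R.from_rotvec(o["eef_rot"]).as_matrix(),3).tolist())
a=[]
for c in["side","scene"]:
    im=cv2.cvtColor(read_camera(c),cv2.COLOR_RGB2BGR)
    r,k=(250,284) if c=="side" else (218,330)
    a.append(cv2.resize(im[r-75:r+75,k-50:k+50],(400,600),interpolation=cv2.INTER_CUBIC))
cv2.imwrite("pics/seat.png",np.hstack(a))
E
```

```text
[ 0.52270375 -0.16479166  0.08550988] [2.64334217 2.91637885 3.21215811] [ 0.74320895 -0.34227887 -0.06782903]
[[0.005, -0.767, -0.641], [0.003, -0.641, 0.767], [-1.0, -0.005, -0.001]]
```

View pics/seat.png

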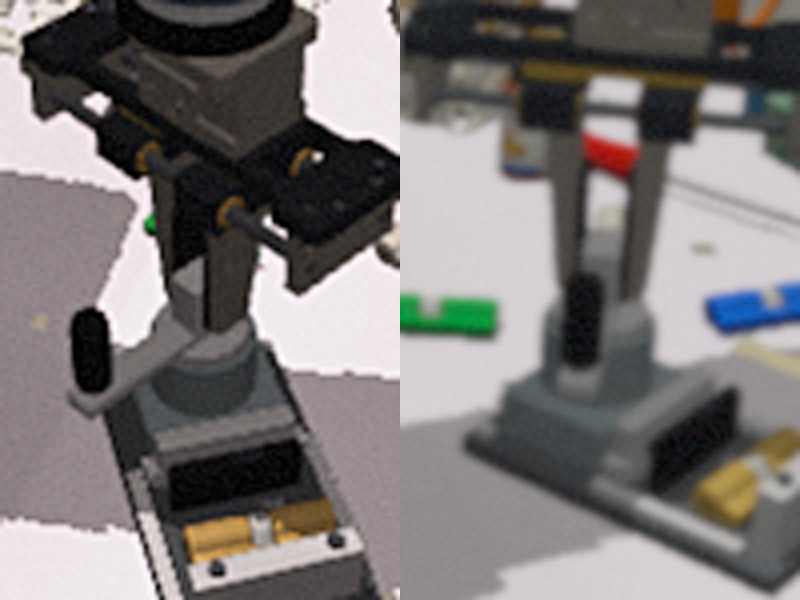

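Seated: TCP 0.0855 gives the collar at the rim, with the force sign reversing there. I regrip with the TCP centred on the axis and a firmer hold, then turn.

Call:
{"fn": "apply_moves", "kwargs": {
  "linear": [
    [0, 0, 0.1],
    [0, 0, 0.1],
    [-0.14, -0.1, 0.1],
    [-0.14, -0.1, 0.1],
    [-0.14, -0.1, 0.1],
    [-0.14, -0.1, 0.1],
    [-0.14, -0.1, 0.1],
    [-0.14, -0.1, 0.1]
  ],
  "angular": [
    [0, 0, 0],
    [0, 0, 0],
    [0, 0, 0],
    [0, 0, 0],
    [0, 0, 0],
    [0, 0, 0],
    [0, 0, 0],
    [0, 0, 0]
  ],
  "jaw": [-0.4, -0.4, -0.4, -0.4, -1, -1, -1, -1],
  "newtons": 60
}}

```text
time_s: 15.22
ee_pos: [0.5213, -0.1658, 0.0865]
eef_rot: [-1.702, 0.79, 1.697]
contact_force: [0.7, 0.3, -0.9]
opening: 0.0176
```

Call:
{"fn": "apply_moves", "kwargs": {
  "linear": [
    [0, 0, 0],
    [0, 0, 0],
    [0, 0, 0],
    [0, 0, 0],
    [0, 0, 0]
  ],
  "angular": [
    [0, 0, -5],
    [0, 0, -10],
    [0, 0, -15],
    [0, 0, -20],
    [0, 0, -20]
  ],
  "jaw": [-1, -1, -1, -1, -1]
}}

```text
time_s: 15.85
ee_pos: [0.5217, -0.1658, 0.0865]
eef_rot: [-1.464, 1.019, 1.456]
contact_force: [2.7, 0.2, -1.3]
opening: 0.0175
```

```bash
cat > st.py <<'E'
from h import *
o=env.get_obs();M=R.from_rotvec(o["eef_rot"]).as_matrix()
print(round(float(o["time_s"]),2),o["ee_pos"].round(4),"F",o["contact_force"].round(1),"T",o["ft_torque"].round(3),"yaw",np.degrees(np.arctan2(M[1,2],M[0,2])).round(1),"q6",o["q"][5].round(2),"tau6",o["tau"][5].round(3))
E
python3 st.py
```

```text
15.85 [ 0.5217 -0.1658  0.0865] F [ 2.7  0.2 -1.3] T [ 0.11  -0.376  0.341] yaw 110.0 q6 -2.23 tau6 1.053
```

Call:
{"fn": "apply_moves", "kwargs": {
  "linear": [
    [0, 0, 0],
    [0, 0, 0],
    [0, 0, 0],
    [0, 0, 0],
    [0, 0, 0],
    [0, 0, 0],
    [0, 0, 0]
  ],
  "angular": [
    [0, 0, -8],
    [0, 0, -16],
    [0, 0, -24],
    [0, 0, -32],
    [0, 0, -40],
    [0, 0, -45],
    [0, 0, -45]
  ],
  "jaw": [-1, -1, -1, -1, -1, -1, -1]
}}

```text
time_s: 16.73
ee_pos: [0.5218, -0.166, 0.0865]
eef_rot: [-0.888, 1.382, 0.878]
contact_force: [1.0, -1.7, -1.9]
opening: 0.0175
```

```bash
python3 st.py; python3 - <<'E'
from h import *
read_camera("wrist");m=camera_model("wrist")
for n in["handle_grip","hub_grip"]:print(n,[onz(m,d["at"],.11 if n[1]=='a' else .098).round(4) for d in landmark_of(n,"wrist")[:1]])
a=[]
for c in["side","scene"]:
    im=cv2.cvtColor(read_camera(c),cv2.COLOR_RGB2BGR)
    r,k=(270,284) if c=="side" else (238,345)
    a.append(cv2.resize(im[r-75:r+75,k-50:k+50],(400,600),interpolation=cv2.INTER_CUBIC))
cv2.imwrite("pics/t1.png",np.hstack(a))
E
```

```text
16.73 [ 0.5218 -0.166   0.0865] F [ 1.  -1.7 -1.9] T [-0.409 -0.235  0.317] yaw 65.1 q6 -1.44 tau6 1.061
handle_grip [array([ 0.4578, -0.1365,  0.11  ])]
hub_grip [array([ 0.5217, -0.1666,  0.098 ])]
```

View pics/t1.png

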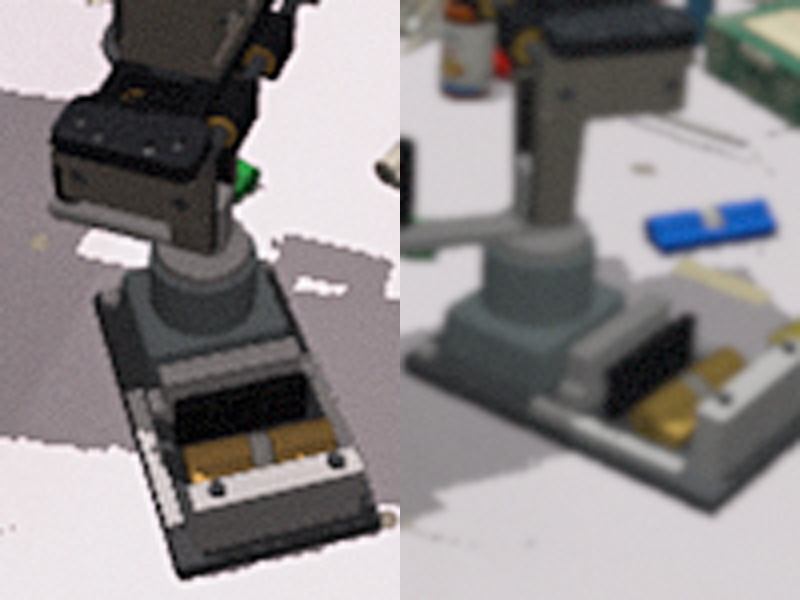

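The jaw advances: the crank has turned 65° and the handle angle of 155° matches the tool. A gap to the brass cylinder remains. I go on in 10–15° steps, watching the torque.

Call:
{"fn": "apply_moves", "kwargs": {
  "linear": [
    [0, 0, 0],
    [0, 0, 0],
    [0, 0, 0]
  ],
  "angular": [
    [0, 0, -5],
    [0, 0, -10],
    [0, 0, -15]
  ],
  "jaw": [-1, -1, -1]
}}

```text
time_s: 17.35
ee_pos: [0.5217, -0.1661, 0.0865]
eef_rot: [-0.686, 1.46, 0.676]
contact_force: [0.2, -2.3, -2.1]
opening: 0.0176
```

```bash
python3 st.py
```

```text
17.35 [ 0.5217 -0.1661  0.0865] F [ 0.2 -2.3 -2.1] T [-0.476 -0.219  0.551] yaw 50.0 q6 -1.18 tau6 -0.621
```

Call:
{"fn": "apply_moves", "kwargs": {
  "linear": [
    [0, 0, 0],
    [0, 0, 0],
    [0, 0, 0]
  ],
  "angular": [
    [0, 0, -5],
    [0, 0, -10],
    [0, 0, -15]
  ],
  "jaw": [-1, -1, -1]
}}

```text
time_s: 17.73
ee_pos: [0.5216, -0.1662, 0.0865]
eef_rot: [-0.482, 1.517, 0.472]
contact_force: [0.9, -2.1, -1.7]
opening: 0.0173
```

```bash
python3 st.py
```

```text
17.73 [ 0.5216 -0.1662  0.0865] F [ 0.9 -2.1 -1.7] T [-0.491 -0.162  0.494] yaw 34.9 q6 -0.91 tau6 -0.616
```

Call:
{"fn": "apply_moves", "kwargs": {
  "linear": [
    [0, 0, 0],
    [0, 0, 0],
    [0, 0, 0]
  ],
  "angular": [
    [0, 0, -4],
    [0, 0, -8],
    [0, 0, -12]
  ],
  "jaw": [-1, -1, -1]
}}

```text
time_s: 18.1
ee_pos: [0.5216, -0.1662, 0.0865]
eef_rot: [-0.318, 1.549, 0.308]
contact_force: [0.6, -1.9, -1.8]
opening: 0.0176
```

```bash
python3 st.py
```

```text
18.1 [ 0.5216 -0.1662  0.0865] F [ 0.6 -1.9 -1.8] T [-0.514 -0.202  0.595] yaw 22.9 q6 -0.7 tau6 -0.378
```

Call:
{"fn": "apply_moves", "kwargs": {
  "linear": [
    [0, 0, 0],
    [0, 0, 0],
    [0, 0, 0]
  ],
  "angular": [
    [0, 0, -4],
    [0, 0, -8],
    [0, 0, -12]
  ],
  "jaw": [-1, -1, -1]
}}

```text
time_s: 18.48
ee_pos: [0.5215, -0.1663, 0.0865]
eef_rot: [-0.154, 1.567, 0.143]
contact_force: [0.8, -1.8, -1.2]
opening: 0.0176
```

```bash
python3 st.py
```

```text
18.48 [ 0.5215 -0.1663  0.0865] F [ 0.8 -1.8 -1.2] T [-0.498 -0.128  0.547] yaw 10.8 q6 -0.49 tau6 -0.372
```

Call:
{"fn": "apply_moves", "kwargs": {
  "linear": [
    [0, 0, 0],
    [0, 0, 0]
  ],
  "angular": [
    [0, 0, -4],
    [0, 0, -8]
  ],
  "jaw": [-1, -1]
}}

```text
time_s: 18.73
ee_pos: [0.5215, -0.1663, 0.0865]
eef_rot: [-0.043, 1.572, 0.033]
contact_force: [0.7, -2.2, -1.9]
opening: 0.0175
```

```bash
python3 st.py
```

```text
18.73 [ 0.5215 -0.1663  0.0865] F [ 0.7 -2.2 -1.9] T [-0.482 -0.162  0.578] yaw 2.8 q6 -0.35 tau6 -0.366
```

Call:
{"fn": "apply_moves", "kwargs": {
  "linear": [
    [0, 0, 0],
    [0, 0, 0]
  ],
  "angular": [
    [0, 0, -4],
    [0, 0, -8]
  ],
  "jaw": [-1, -1]
}}

```text
time_s: 18.98
ee_pos: [0.5214, -0.1663, 0.0865]
eef_rot: [0.067, 1.572, -0.077]
contact_force: [0.0, -1.4, -1.0]
opening: 0.0178
```

```bash
python3 st.py;  python3 - <<'E'
from h import *
a=[]
for c in["side","scene"]:
    im=cv2.cvtColor(read_camera(c),cv2.COLOR_RGB2BGR)
    r,k=(290,290) if c=="side" else (255,355)
    a.append(cv2.resize(im[r-38:r+37,k-25:k+25],(400,600),interpolation=cv2.INTER_CUBIC))
cv2.imwrite("pics/t2.png",np.hstack(a))
E
```

```text
18.98 [ 0.5214 -0.1663  0.0865] F [ 0.  -1.4 -1. ] T [-0.404 -0.208  0.565] yaw -5.3 q6 -0.21 tau6 -0.365
```

View pics/t2.png

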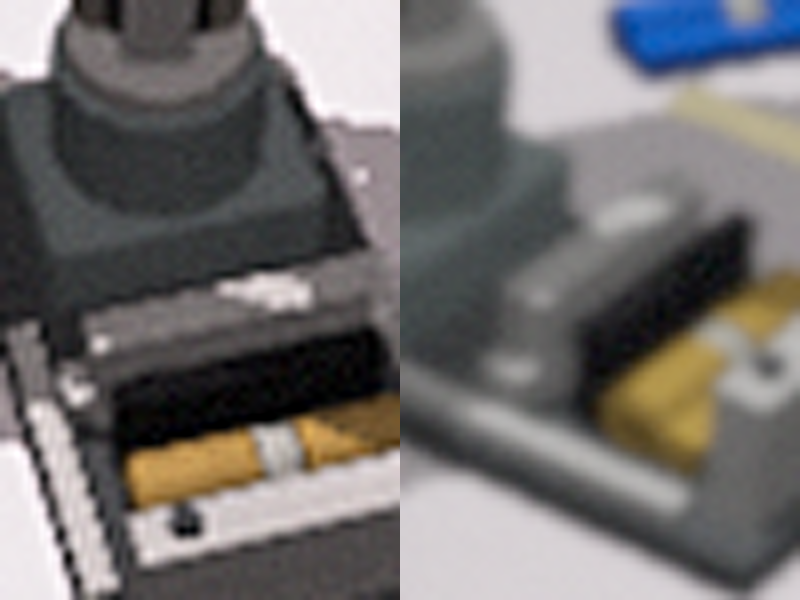

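The pad is at the cylinder or nearly so, and the torque is still at the free level. I go on in 6° steps.

Call:
{"fn": "apply_moves", "kwargs": {
  "linear": [
    [0, 0, 0],
    [0, 0, 0]
  ],
  "angular": [
    [0, 0, -3],
    [0, 0, -6]
  ],
  "jaw": [-1, -1]
}}

```text
time_s: 19.32
ee_pos: [0.5214, -0.1664, 0.0865]
eef_rot: [0.148, 1.568, -0.158]
contact_force: [1.1, -2.3, -2.1]
opening: 0.0179
```

```bash
python3 st.py
```

```text
19.32 [ 0.5214 -0.1664  0.0865] F [ 1.1 -2.3 -2.1] T [-0.472 -0.173  0.575] yaw -11.1 q6 -0.11 tau6 -0.154
```

Call:
{"fn": "apply_moves", "kwargs": {
  "linear": [
    [0, 0, 0],
    [0, 0, 0]
  ],
  "angular": [
    [0, 0, -3],
    [0, 0, -6]
  ],
  "jaw": [-1, -1]
}}

```text
time_s: 19.58
ee_pos: [0.5213, -0.1664, 0.0865]
eef_rot: [0.229, 1.562, -0.239]
contact_force: [0.7, -1.2, -1.6]
opening: 0.0177
```

```bash
python3 st.py
```

```text
19.57 [ 0.5213 -0.1664  0.0865] F [ 0.7 -1.2 -1.6] T [-0.501 -0.17   0.532] yaw -17.1 q6 -0.0 tau6 -0.149
```

Call:
{"fn": "apply_moves", "kwargs": {
  "linear": [
    [0, 0, 0],
    [0, 0, 0]
  ],
  "angular": [
    [0, 0, -3],
    [0, 0, -6]
  ],
  "jaw": [-1, -1]
}}

```text
time_s: 19.82
ee_pos: [0.5213, -0.1663, 0.0865]
eef_rot: [0.31, 1.552, -0.32]
contact_force: [0.3, -1.6, -1.9]
opening: 0.0175
```

```bash
python3 st.py
```

```text
19.82 [ 0.5213 -0.1663  0.0865] F [ 0.3 -1.6 -1.9] T [-0.388 -0.176  0.517] yaw -23.0 q6 0.1 tau6 -0.149
```

Total 153°, still at the free level of about 0.53. Continuing.

Call:
{"fn": "apply_moves", "kwargs": {
  "linear": [
    [0, 0, 0],
    [0, 0, 0]
  ],
  "angular": [
    [0, 0, -3],
    [0, 0, -6]
  ],
  "jaw": [-1, -1]
}}

```text
time_s: 20.08
ee_pos: [0.5212, -0.1664, 0.0865]
eef_rot: [0.391, 1.539, -0.401]
contact_force: [0.3, -1.3, -1.8]
opening: 0.0175
```

```bash
python3 st.py
```

```text
20.07 [ 0.5212 -0.1664  0.0865] F [ 0.3 -1.3 -1.8] T [-0.401 -0.108  0.511] yaw -28.9 q6 0.2 tau6 -0.148
```

Call:
{"fn": "apply_moves", "kwargs": {
  "linear": [
    [0, 0, 0],
    [0, 0, 0]
  ],
  "angular": [
    [0, 0, -3],
    [0, 0, -6]
  ],
  "jaw": [-1, -1]
}}

```text
time_s: 20.32
ee_pos: [0.5212, -0.1663, 0.0865]
eef_rot: [0.472, 1.522, -0.482]
contact_force: [0.3, -1.4, -0.9]
opening: 0.0171
```

```bash
python3 st.py
```

```text
20.32 [ 0.5212 -0.1663  0.0865] F [ 0.3 -1.4 -0.9] T [-0.522 -0.16   0.588] yaw -34.9 q6 0.31 tau6 -0.148
```

Call:
{"fn": "apply_moves", "kwargs": {
  "linear": [
    [0, 0, 0],
    [0, 0, 0]
  ],
  "angular": [
    [0, 0, -3],
    [0, 0, -6]
  ],
  "jaw": [-1, -1]
}}

```text
time_s: 20.58
ee_pos: [0.5212, -0.1664, 0.0865]
eef_rot: [0.553, 1.503, -0.562]
contact_force: [0.7, -1.7, -1.5]
opening: 0.0178
```

```bash
python3 st.py
```

```text
20.57 [ 0.5212 -0.1664  0.0865] F [ 0.7 -1.7 -1.5] T [-0.429 -0.123  0.583] yaw -40.8 q6 0.41 tau6 -0.132
```

Call:
{"fn": "apply_moves", "kwargs": {
  "linear": [
    [0, 0, 0],
    [0, 0, 0]
  ],
  "angular": [
    [0, 0, -3],
    [0, 0, -6]
  ],
  "jaw": [-1, -1]
}}

```text
time_s: 20.82
ee_pos: [0.5211, -0.1663, 0.0865]
eef_rot: [0.633, 1.481, -0.642]
contact_force: [0.6, -0.8, -2.1]
opening: 0.0175
```

```bash
python3 st.py
```

```text
20.82 [ 0.5211 -0.1663  0.0865] F [ 0.6 -0.8 -2.1] T [-0.426 -0.15   0.637] yaw -46.7 q6 0.51 tau6 -0.067
```

Call:
{"fn": "apply_moves", "kwargs": {
  "linear": [
    [0, 0, 0],
    [0, 0, 0]
  ],
  "angular": [
    [0, 0, -3],
    [0, 0, -6]
  ],
  "jaw": [-1, -1]
}}

```text
time_s: 21.08
ee_pos: [0.5211, -0.1663, 0.0865]
eef_rot: [0.713, 1.455, -0.722]
contact_force: [1.2, -1.6, -1.7]
opening: 0.0174
```

```bash
python3 st.py; python3 - <<'E'
from h import *
a=[]
for c in["side","scene"]:
    im=cv2.cvtColor(read_camera(c),cv2.COLOR_RGB2BGR)
    r,k=(285,290) if c=="side" else (250,355)
    a.append(cv2.resize(im[r-45:r+45,k-30:k+30],(400,600),interpolation=cv2.INTER_CUBIC))
cv2.imwrite("pics/t3.png",np.hstack(a))
E
```

```text
21.07 [ 0.5211 -0.1663  0.0865] F [ 1.2 -1.6 -1.7] T [-0.422 -0.164  0.685] yaw -52.6 q6 0.61 tau6 -0.001
```

View pics/t3.png

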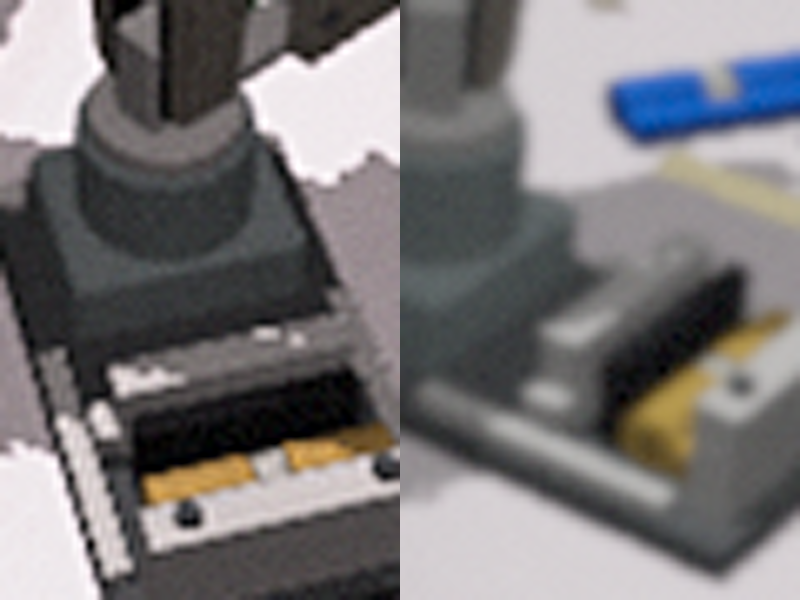

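Torque is now rising steadily (0.54 → 0.64 → 0.69 Nm) and the pad is against the cylinder. I add about 10–12°, aiming for roughly 30 N.

Call:
{"fn": "apply_moves", "kwargs": {
  "linear": [
    [0, 0, 0],
    [0, 0, 0]
  ],
  "angular": [
    [0, 0, -3],
    [0, 0, -6]
  ],
  "jaw": [-1, -1]
}}

```text
time_s: 21.42
ee_pos: [0.5211, -0.1663, 0.0865]
eef_rot: [0.792, 1.426, -0.801]
contact_force: [1.0, -0.8, -1.6]
opening: 0.0176
```

```bash
python3 st.py
```

```text
21.43 [ 0.5211 -0.1663  0.0865] F [ 1.  -0.8 -1.6] T [-0.332 -0.117  0.802] yaw -58.5 q6 0.72 tau6 0.052
```

Call:
{"fn": "apply_moves", "kwargs": {
  "linear": [
    [0, 0, 0],
    [0, 0, 0]
  ],
  "angular": [
    [0, 0, -3],
    [0, 0, -6]
  ],
  "jaw": [-1, -1]
}}

```text
time_s: 21.68
ee_pos: [0.521, -0.1662, 0.0865]
eef_rot: [0.871, 1.394, -0.879]
contact_force: [0.2, -0.8, -1.3]
opening: 0.0173
```

```bash
python3 st.py
```

```text
21.68 [ 0.521  -0.1662  0.0865] F [ 0.2 -0.8 -1.3] T [-0.348 -0.038  0.851] yaw -64.4 q6 0.82 tau6 0.13
```

About +0.31 Nm over free running corresponds to about 30 N. I stop, let go and withdraw.

Call:
{"fn": "apply_moves", "kwargs": {
  "linear": [
    [0, 0, 0],
    [0, 0, 0],
    [0, 0, 0],
    [0, 0, 0],
    [0, 0, 1],
    [0, 0, 3],
    [0, 0, 6],
    [0, 0, 10],
    [0, 0, 12],
    [0, 0, 12]
  ],
  "angular": [
    [0, 0, 0],
    [0, 0, 0],
    [0, 0, 0],
    [0, 0, 0],
    [0, 0, 0],
    [0, 0, 0],
    [0, 0, 0],
    [0, 0, 0],
    [0, 0, 0],
    [0, 0, 0]
  ],
  "jaw": [-1, -0.4, -0.4, -0.4, -0.4, -0.4, -0.4, -0.4, -0.4, -0.4]
}}

```text
time_s: 22.92
ee_pos: [0.5221, -0.1666, 0.2086]
eef_rot: [0.871, 1.391, -0.878]
contact_force: [0.0, 0.2, -0.9]
opening: 0.0274
```

```bash
python3 st.py; python3 - <<'E'
from h import *
a=[];P={}
for c in["side","scene"]:
    im=cv2.cvtColor(read_camera(c),cv2.COLOR_RGB2BGR)
    for n in ["crank","hub_grip"]: P[n,c]=landmark_of(n,c)[0]["at"]
    r,k=(265,290) if c=="side" else (230,345)
    a.append(cv2.resize(im[r-75:r+75,k-50:k+50],(400,600),interpolation=cv2.INTER_CUBIC))
cv2.imwrite("pics/end.png",np.hstack(a))
for n in ["crank","hub_grip"]: print(n,tri(camera_model("scene"),P[n,"scene"],camera_model("side"),P[n,"side"]))
E
```

```text
22.93 [ 0.5221 -0.1666  0.2086] F [ 0.   0.2 -0.9] T [-0.036  0.113 -0.018] yaw -64.4 q6 0.82 tau6 -0.003
crank (array([ 0.51887285, -0.16587699,  0.06869216]), np.float64(0.0029232125225059757))
hub_grip (array([ 0.52491782, -0.16589375,  0.0919054 ]), np.float64(0.0047302049212667495))
```

View pics/end.png

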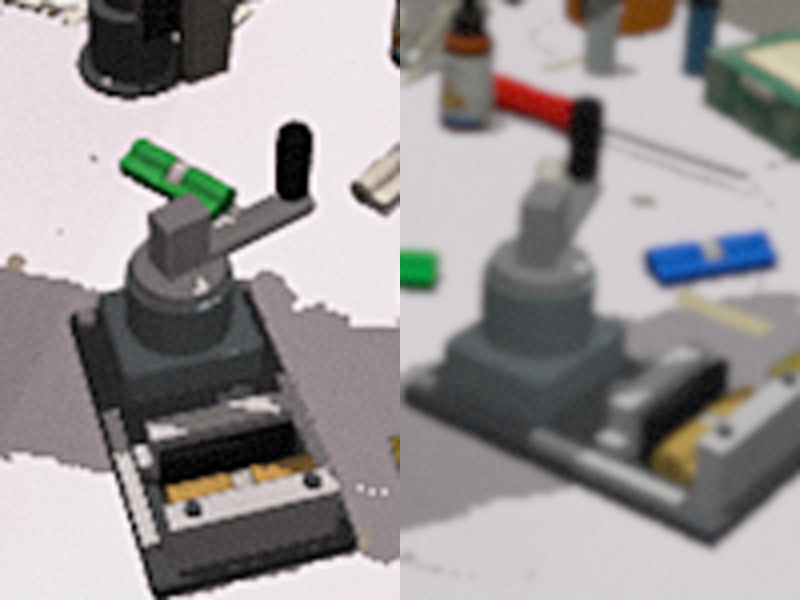

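The crank stands seated and upright with its collar on the rim. The brass cylinder lies flat between pad and fixed jaw, and the gripper is clear.

```bash
python3 -c "
from h import *
print(env.sign_off())"
```

```text
the job is handed in; nothing more can be done
None
```

The crank is seated in the fixture, the lock cylinder is clamped, and the job is handed in at about 23 s of the 72 s allowed; no verdict was reported.

- **Seating:** I gripped the crank by its hub and set it to the socket angle I could see in the wrist picture. It caught once on the bore edge at about 23 N, below the 40 N limit. After a small sideways correction it dropped into the square socket with no turning search. The collar sits on the rim: tool height 0.0855 m, as expected.
- **Clamping:** I turned the crank about 195° clockwise. Torque rose from about 0.54 Nm free-running to 0.85 Nm, which corresponds to roughly 30 N on the cylinder. That figure comes from torque and angle; the clamping force was not measured directly.
- **Last checks:** After letting go, the cameras put the crank's origin within about 3 mm of the well mouth. It stands upright, and the cylinder lies flat between pad and fixed jaw. The gripper reads no contact.
- **Disagreements:** The two-camera hub estimate was about 4–6 mm off the other readings; I put that down to detector scatter, since the picture and the tool pose agreed. Turning to grip also ended slightly past the stated 3.0 rad: the torque rise began at about 2.95–3.0 rad.
- **Not measured:** I did not measure the bystanders' positions at the end. I did not reach for any of them, and nothing in the pictures looked disturbed.

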